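# Set the edge guide and hold the presser foot at extra-high lift

## Task

A thick strap is to be fed into the small grey cylinder-arm sewing machine whose head faces you. First draw its edge guide straight out towards you by the upright knob until the front edge of the slide lies on the broad mark of its rail, and let go of it there; then press the presser-foot lifter lever on the right of the head down past its first two clicks into the third, the extra-high lift, and finish while holding it down there, because it springs back as soon as it is let go. Leave the guide where you set it, and the loose things round the machine where they are.

Things in the scene. Friction and masses are not known exactly. Their poses are not given: they have to be found in the camera images.
- machine: Grey cylinder-arm sewing machine, fixed. Origin: centre of its base's underside; -x is the head end, facing the worker, y to the worker's left, z up. Base x -120..170, y -78..78 mm, 18 high. Bed (52 mm thick) and upper arm come forward from the column (x 75..165, 88 wide, 248 high). Head x -76..-16, y -33..33, z 152..246. Hand wheel behind, a thread spool on the arm.
- lifter (a joint): Lifter lever angle (rad): 0 at rest, lever 0.35 above level; grows as its pad is pressed down. A sprung roller rides over hub teeth at 0.13, 0.34, 0.55; the clicks (notches) lie at 0.235, 0.445, 0.655; hard stop 0.70. Springs back to 0 from any notch if let go. At the pad it takes about 5, 7 and 9 N to pass the three teeth and 5 to 8 N to hold the third click. It lifts the presser foot.
- lifter_pad (a point): Centre of the upper face of the lever's black thumb pad: 34 mm along the lever, 24 mm wide (machine y), 9 mm thick. The pad's middle is 116 mm from the lifter pivot, its upper face 4.5 mm above the lever's middle line; it turns about the machine's y and sinks about 74 mm from rest to the third click, to about 0.165 m above the table.
- lifter_pivot (a point): Axis of the lifter lever (parallel to the machine's y), in the middle plane of the pad, on the right of the head, 195 mm above the table; fixed on the machine.
- edge_guide (a joint): How far the edge guide is drawn out along its rail (m, towards the machine's -x): 0 fully in, 0.030 with its front edge on the broad mark, 0.060 at the stop. It takes about 5 N to pull; a light return spring pulls it in, but a drag brake holds it wherever it is let go.
- guide_knob (a point): Grip point on the axis of the guide's upright round steel knob, 18 mm diameter, top 12 mm above this point; full thickness from 92 to 115 mm above the table. It stands on a dark slide (30 mm along machine x, 26 mm wide) left of the bed; a 6 mm rod runs back from the slide, no higher than it, for 130 mm and then up and over to the fence by the needle.
- guide_edge (a point): Middle of the front (machine -x) edge of the guide's dark slide, at rail height, 15 mm in front of the knob's axis.
- wide_mark (a point): Centre of the broad black mark right across the steel rail, 75 mm above the table; thin marks, half as long, lie at 10 mm spacing on both sides of it. The rail is 16 mm wide and ends 40 mm in front of this mark.
- snips: Loose thread snips, 22 x 115 x 6 mm, on the table right of and in front of the machine; origin under its centre.
- spare_foot: Loose spare presser foot, 10 x 37 x 20 mm, on the table left of the machine; origin under its centre.
- case: Loose bobbin case, 22 x 28 x 13 mm, on the table left of the machine; origin under its centre.
- chalk: Loose white tailor's chalk, 35 x 44 x 9 mm, on the table right of the machine; origin under its centre.
- oil: Loose oil bottle with a red nozzle, 38 mm across, 128 mm high, standing left of the machine's column; origin under its centre.

How it is judged (in metres and radians):
On the way, in this order (a step that is already met when the one before it is completed fails the run):
1. the edge guide stands at the broad mark, let go, and the lifter lever is still at rest (value of joint edge_guide between 0.026 and 0.034 m and contact force between each of the fingers, the arm and edge_guide below 0.2 N and value of joint lifter below 0.1 rad), for 0.3 s.
2. the lifter lever is pressed into its third click by the robot (value of joint lifter above 0.6 rad and contact force between any of the fingers, the arm and lifter above 1.5 N), for 0.2 s.
At the end, for the whole second after the job is handed in: The lifter lever is held still in its third click (joint above 0.60 rad) by the robot, which presses on it with more than 1.5 N, and the edge guide stands within 4 mm of the broad mark, touched by nothing (all of step 2 and value of joint edge_guide between 0.026 and 0.034 m and contact force between each of the fingers, the arm and edge_guide below 0.2 N and velocity of joint lifter between -0.2 and 0.2 rad/s); the arm keeps its last pose, push and grip.
It fails at once if a loose thing beside the machine is pushed more than 20 mm away or knocked over (distance of any of snips, spare_foot, case, chalk, oil from where it was at the start of the episode above 0.02 m or angle between oil's own z axis and vertical above 0.5 rad).
It also fails if it takes over 45 s, if anything falls off the work surface, if the arm or the gripper's body presses on something with over 40 N, if the wrist force passes 120 N, or if a joint passes its speed limit or range.

## Robot

A 7-joint arm with a two-finger parallel gripper is mounted at the origin on a cart in front of the work surface, level with it; the furniture and walls round the work are solid. World frame = base frame: x ahead of the robot, y to its left, z up, the work surface at z = 0. Lengths are in m, angles in degrees, forces in N, time in s.
With the tool pointing down it reaches from about 0.425 to 0.875 m from the base axis. Payload 4.7 kg.
Tool frame: the origin (TCP) lies on the centre line of the jaws, within the pads' length; the fingertips stand 19 mm ahead of it and the grasp point (between the pads) is the TCP; z points along the fingers, y is the line along which they close (so a half turn about z gives the same grasp; the last joint's range is limited). The gripper opens to 87 mm and grips with 3 to 60 N. Pads are 19 mm wide; open, the fingers measure 117 mm over their backs; the gripper's body (75 mm by 190 mm) begins 51 mm behind the grasp point.
Start: joints at [68.761, 18.392, -4.016, 83.108, 1.295, 78.541, -3.26], TCP at [0.244, -0.602, 0.242] pointing down, gripper open.
Joint ranges: [-163.93, 163.93], [-17.29, 119.83], [-79.2, 71.16], [3.27, 140.29], [-89.18, 269.18], [5.43, 117.66], [-154.24, 154.24]. Speed limits (degrees/s): [147.25, 147.25, 180, 180, 180, 180, 180].

## Interface

Orientations are given as [roll, pitch, yaw] about the fixed x, y, z axes, in that order (R = Rz(yaw) Ry(pitch) Rx(roll)).
In Python, from cell import env, imaging gives the robot as it stands.
- The arm moves only by the shell command python3 -m crank 'ROWS' [OPENING] [FORCE]. ROWS is JSON, a list of rows, each an object of numbers: "x", "y", "z": the shift along the tool's x, y, z in m; "turn": the turn about the tool's z in rad. In form: [{"x": .., "y": .., "z": .., "turn": ..}, ...]. A call has 1 to 12 rows; each row is the pose to reach, as a shift and turn from the pose commanded when the call began, along the tool's axes at that moment; what a row does not reach only later rows make up. A row lasts 1/8 s, in which the tool goes at most 62.5 mm and 10.7 degrees, less where a joint would pass 70% of its speed; a pose out of reach is approached as far as the arm can. A call with a gripper value outside its range is refused whole. OPENING is the finger opening in m, from 0 to 0.087, set as the call begins (- or left out, the last holds). The fingers move at their own pace and stop on an object; FORCE is the grip in N (left out, the last holds). Time passes only in rows, so rows that repeat a pose let the fingers close. It gives the time, the measured TCP pose, the force, the opening and the grip force at its end, in the units of the state.
- env.get_obs(): the state, without advancing time (a new reading comes with each control period).
- imaging.read_camera(name): name is "scene" or "side" or "wrist"; returns the picture (384x512x3 uint8, red, green, blue); there is no depth.
- imaging.get_calibration(name): a dict with "camera_matrix" (3x3 intrinsics, pixels), "k1" (the pictures are not rectified: a ray, as slopes to the right and down, at radius r is drawn at 1 + k1 r^2 times it, then the intrinsics apply), "position" and "attitude" of the camera in the world. Camera axes: x right, y up, looking along -z (the intrinsics and any distortion apply to the point x, -y, -z); pixel columns grow to the right and rows downward; lengths in m; the calibration is good to about 2 mm. A picture is of the moment at which its call begins: read the wrist's pose just before it. get_calibration takes no time and is no camera call; for the wrist camera it gives the pose at the moment of the call.
- env.sign_off(): hands the job in; it is judged then, once.
The state is a dict: "time_s": time; "qpos": joint angles; "joint_velocities": joint speeds; "effort": joint torques, N m; "tool_pos": TCP position; "tool_rot": TCP orientation; "force": force on the tool from outside, world axes, zero at the start; "wrist_torque": the same for the moment, N m; "grip_width": finger opening in m; "grasp_force": force on a finger pad.
Only numpy, scipy, OpenCV 4.12 (cv2) and the standard library are available. Lean on these libraries where they do the work, as an engineer would, in place of code of your own. Each camera call takes 0.05 s, during which the arm holds its last target. There are 200 camera calls.

## Working session

There is one attempt and no reset: what is moved stays moved. The work goes in short steps, Python scripts to look and compute and a shell command to move; the robot and the scene stay as the last step left them, time stands still between calls to the robot, and variables do not carry over. Pictures are saved under pics/ and viewed, at most 10 in all, crops included, and the job is handed in when it is done.

```bash
ls; mkdir -p pics; python3 - <<'E'
from cell import env, imaging
import cv2
o=env.get_obs()
print(o)
a=imaging.read_camera("scene");b=imaging.read_camera("side")
cv2.imwrite("pics/scene0.png",a[:,:,::-1]);cv2.imwrite("pics/side0.png",b[:,:,::-1])
for n in("scene","side","wrist"):print(n,imaging.get_calibration(n))
E
```

```text
pics
{'time_s': 0.0, 'qpos': array([68.75905717, 18.43831431, -4.01538482, 83.17459082,  1.29338059,
       78.54040513, -3.26082925]), 'joint_velocities': array([ 0.03627149,  0.04396513, -0.04877973, -0.09992071, -0.01115497,
       -0.05945993,  0.02440371]), 'effort': array([ 2.22438493e-04, -4.91286206e+01, -4.03768821e-01, -3.12528920e+01,
       -6.38740626e-02,  4.37890913e-02,  1.86187690e-04]), 'tool_pos': array([ 0.24377676, -0.6020009 ,  0.24047262]), 'tool_rot': array([-1.79891841e+02,  4.19981729e-03,  2.20493978e+01]), 'force': array([-1.20180687,  0.13339879,  0.34844237]), 'wrist_torque': array([0.00304474, 0.00980392, 0.00764202]), 'grasp_force': 0.0, 'grip_width': 0.08692220570714777}
scene {'camera_matrix': array([[460.26304181,   0.        , 258.20286045],
       [  0.        , 460.26304181, 200.63674941],
       [  0.        ,   0.        ,   1.        ]]), 'k1': -0.011133950622613197, 'position': array([ 0.35596781, -0.96985055,  1.00244853]), 'attitude': array([ 38.85915944,   0.20333164, -18.4688265 ])}
side {'camera_matrix': array([[379.29895377,   0.        , 255.36181267],
       [  0.        , 379.29895377, 192.12392221],
       [  0.        ,   0.        ,   1.        ]]), 'k1': -0.1238075197706037, 'position': array([ 0.9777508 , -0.0357988 ,  0.85836955]), 'attitude': array([ 35.85662454,  -0.97846001, 126.51533336])}
wrist {'camera_matrix': array([[331.89592624,   0.        , 257.0607885 ],
       [  0.        , 331.89592624, 192.12775067],
       [  0.        ,   0.        ,   1.        ]]), 'k1': -0.057702064312270526, 'position': array([ 0.3070727 , -0.57835312,  0.38371181]), 'attitude': array([-14.61372685,   0.15995146, -67.92068268])}
```

View pics/scene0.png

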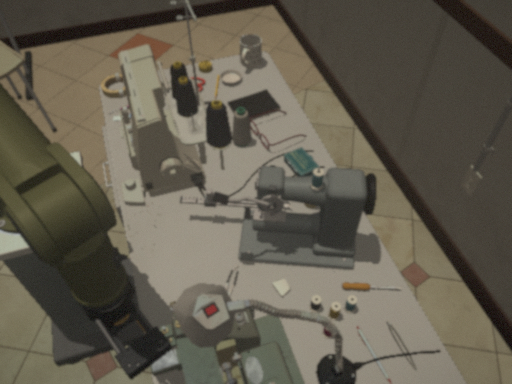

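View pics/side0.png

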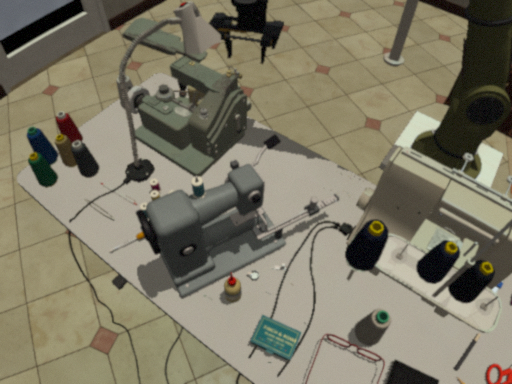

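The scene view shows the machine at about (320,215), its head near (270,185) facing left and the rail/lever sticking out to (190,205). The side view shows it at (205,225), with the rail running to (335,200). I'll enlarge both.

```bash
cat > h.py <<'E'
import numpy as np,cv2
from cell import env, imaging
from scipy.spatial.transform import Rotation as R
def cal(n):
    c=imaging.get_calibration(n);return c,R.from_euler('xyz',c['attitude'],degrees=True)
def ray(c,uv):
    c,r=c;K=c['camera_matrix'];d=np.array([(uv[0]-K[0,2])/K[0,0],(uv[1]-K[1,2])/K[1,1]]);s=d.copy()
    for _ in range(20): s=d/(1+c['k1']*(s@s))
    v=r.apply([s[0],-s[1],-1]);return np.array(c['position']),v/np.linalg.norm(v)
def onz(c,uv,z):
    p,v=ray(c,uv);return p+v*(z-p[2])/v[2]
def tri(*cu):
    A=np.zeros((3,3));b=np.zeros(3);L=[]
    for c,uv in cu:
        p,v=ray(c,uv);M=np.eye(3)-np.outer(v,v);A+=M;b+=M@p;L.append((p,v))
    x=np.linalg.solve(A,b);return x,[np.linalg.norm(np.cross(v,x-p)) for p,v in L]
def proj(c,X):
    c,r=c;K=c['camera_matrix'];q=r.inv().apply(np.array(X)-c['position']);s=np.array([q[0],-q[1]])/-q[2];s=s*(1+c['k1']*s@s)
    return s*K[0,0]+K[:2,2]
def crop(n,src,u,v,w,hh,k):
    im=cv2.imread(src)[v:v+hh,u:u+w];cv2.imwrite(n,cv2.resize(cv2.convertScaleAbs(im,alpha=1.5),None,fx=k,fy=k,interpolation=cv2.INTER_CUBIC))
E
python3 - <<'E'
from h import *
crop("pics/c1.png","pics/scene0.png",175,140,130,95,6)
crop("pics/c2.png","pics/side0.png",215,155,130,95,6)
E
```

```text
(no output)
```

View pics/c1.png

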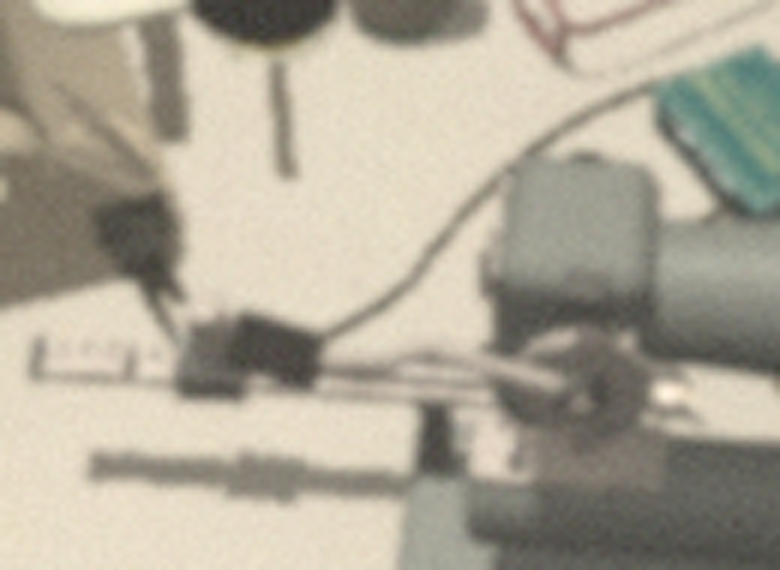

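View pics/c2.png

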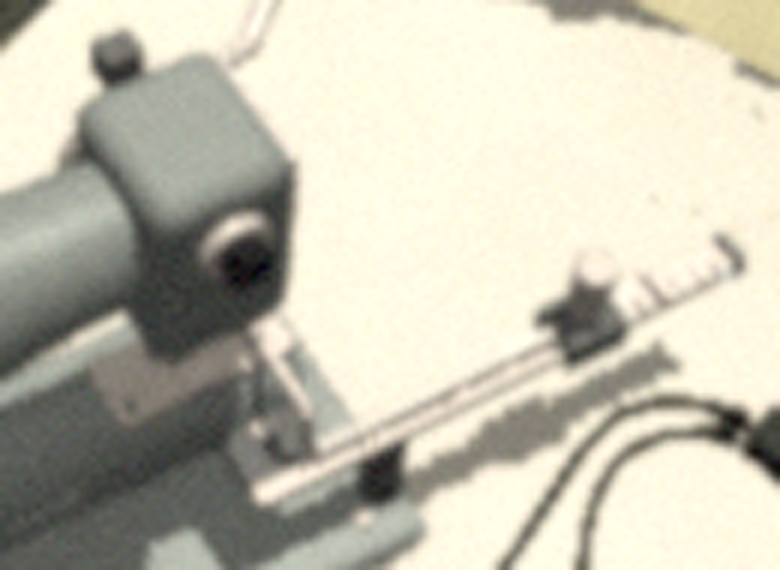

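c1 shows the rail with its end at (38,360), the broad mark near (128,362), the slide and knob at (212,355), and the black pad near (275,350) with its lever running to the hub at (590,385). c2 shows the rail end at (735,255), the knob top at (597,262) and the slide at (590,335). The lever is hidden behind the head there.

```bash
python3 - <<'E'
from h import *
S,D=cal("scene"),cal("side")
s=lambda u,v:(175+u/6,140+v/6)
d=lambda u,v:(215+u/6,155+v/6)
e=lambda n,x:print(n,np.round(x[0],4),np.round(x[1],4))
e("rail end",tri((S,s(38,358)),(D,d(733,255))))
e("slide mid",tri((S,s(212,355)),(D,d(590,325))))
e("knob top",tri((S,s(210,322)),(D,d(597,262))))
E0=onz(S,s(38,360),.075);M=onz(S,s(130,362),.075);SL=onz(S,s(183,365),.075)
print(E0,M,SL,"end side",onz(D,d(735,255),.075),"knobtop S,D",onz(S,s(210,322),.115),onz(D,d(597,262),.117))
print("mark D", onz(D,d(643,292),.075))
print("pad at z.235",onz(S,s(275,345),.235), "hub z.195",onz(S,s(595,385),.195))
# base corners at z=.018
for p in [(240,260),(355,265)]:print(onz(S,p,.01))
E
```

```text
rail end [ 0.4005 -0.1876  0.0703] [0.0018 0.0018]
slide mid [ 0.4722 -0.2163  0.0771] [0.0013 0.0013]
knob top [ 0.4695 -0.2236  0.111 ] [0.0044 0.0044]
[ 0.40133683 -0.19431892  0.075     ] [ 0.43879498 -0.20812121  0.075     ] [ 0.46008921 -0.21705618  0.075     ] end side [ 0.40160343 -0.18515304  0.075     ] knobtop S,D [ 0.47204087 -0.23071429  0.115     ] [ 0.46930173 -0.22006171  0.117     ]
mark D [ 0.44189819 -0.20699393  0.075     ]
pad at z.235 [ 0.47574157 -0.34853169  0.235     ] hub z.195 [ 0.58999868 -0.37291189  0.195     ]
[ 0.50206167 -0.37712649  0.01      ]
[ 0.76901856 -0.4822949   0.01      ]
```

```bash
python3 - <<'E'
from h import *
S,D=cal("scene"),cal("side")
print("lamp",tri((S,(210,308)),(D,(197,30))))
print("lamp top of neck",tri((S,(330,320)),(D,(130,60))))
p=env.get_obs()['tool_pos'];print("tcp px",proj(S,p),proj(D,p))
print("white machine front corner",tri((S,(200,185)),(D,(400,155))))
im=cv2.imread("pics/scene0.png")
w=imaging.read_camera("wrist")[:,:,::-1]
a=cv2.resize(cv2.convertScaleAbs(im[250:384,40:280],alpha=1.5),(400,300))
cv2.imwrite("pics/c3.png",np.hstack([a,cv2.resize(w,(400,300))]))
E
```

```text
lamp (array([ 0.38001169, -0.64886036,  0.35801557]), [np.float64(0.003733962089039563), np.float64(0.003733962089039482)])
lamp top of neck (array([ 0.54723912, -0.71587231,  0.33844328]), [np.float64(0.006960000395423229), np.float64(0.006960000395423413)])
tcp px [130.21832812 336.93317603] [245.03676672  52.96396492]
white machine front corner (array([ 0.39740161, -0.16012847,  0.19849056]), [np.float64(0.09745576753238816), np.float64(0.0974557675323883)])
```

View pics/c3.png

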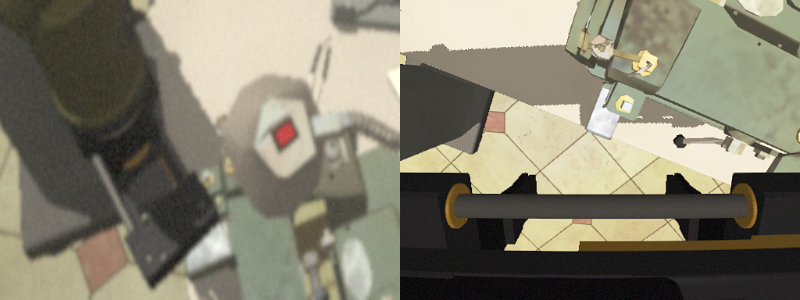

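The gripper's long body lies along the finger line, and the lamp shade is at about (0.38,-0.65,0.36). I'll go round it and hover over the knob.

```bash
python3 -m crank '[{"x":0.02,"y":-0.04,"z":-0.02},{"x":0.05,"y":-0.09,"z":-0.04,"turn":-0.1},{"x":0.08,"y":-0.14,"z":-0.05,"turn":-0.25},{"x":0.115,"y":-0.18,"z":-0.05,"turn":-0.4},{"x":0.16,"y":-0.205,"z":-0.05,"turn":-0.55},{"x":0.21,"y":-0.225,"z":-0.05,"turn":-0.68},{"x":0.26,"y":-0.24,"z":-0.04,"turn":-0.81},{"x":0.31,"y":-0.255,"z":-0.03,"turn":-0.81},{"x":0.36,"y":-0.267,"z":-0.02,"turn":-0.81},{"x":0.36,"y":-0.267,"z":-0.02,"turn":-0.81},{"x":0.36,"y":-0.267,"z":-0.02,"turn":-0.81},{"x":0.36,"y":-0.267,"z":-0.02,"turn":-0.81}]' 0.05 15
python3 - <<'E'
from h import *
import pickle
W=cal("wrist");w=imaging.read_camera("wrist")[:,:,::-1];cv2.imwrite("pics/w1.png",w);pickle.dump(W[0],open("w1.pkl","wb"))
cv2.imwrite("pics/w1b.png",cv2.resize(w,(768,576),interpolation=cv2.INTER_CUBIC));print(env.get_obs()['tool_pos'],env.get_obs()['tool_rot'],W[0])
E
```

```text
[ 0.24382832 -0.60217713  0.24085937] [-1.79929477e+02  5.01180875e-03  2.20494624e+01] {'camera_matrix': array([[331.89592624,   0.        , 257.0607885 ],
       [  0.        , 331.89592624, 192.12775067],
       [  0.        ,   0.        ,   1.        ]]), 'k1': -0.057702064312270526, 'position': array([ 0.3070886 , -0.57838643,  0.38385671]), 'attitude': array([-14.61322159,   0.1451353 , -67.92081701])}invalid input
```

View pics/w1b.png

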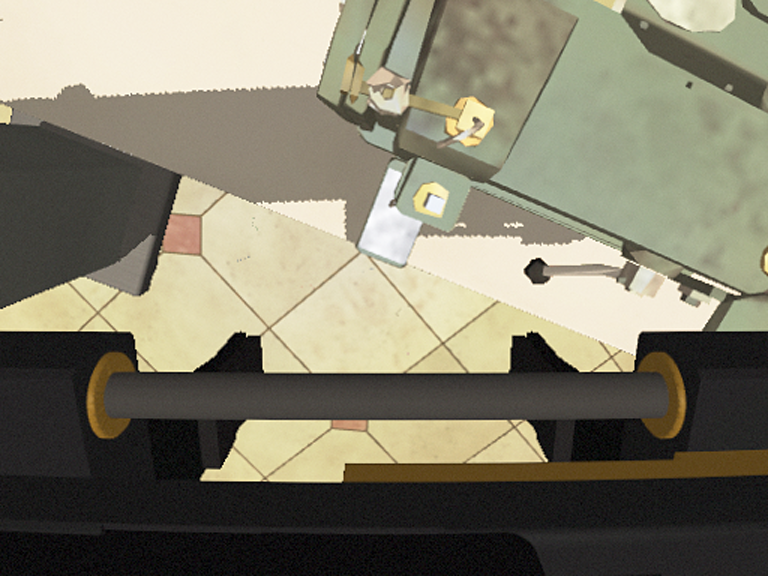

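The arm did not move: the call was refused, probably because the first row had no "turn". The picture shows only the start surroundings (green machine at (480,150)). Retrying with all keys.

```bash
python3 -m crank '[{"x":0.02,"y":-0.04,"z":-0.02,"turn":0},{"x":0.05,"y":-0.09,"z":-0.04,"turn":-0.1},{"x":0.08,"y":-0.14,"z":-0.05,"turn":-0.25},{"x":0.115,"y":-0.18,"z":-0.05,"turn":-0.4},{"x":0.16,"y":-0.205,"z":-0.05,"turn":-0.55},{"x":0.21,"y":-0.225,"z":-0.05,"turn":-0.68},{"x":0.26,"y":-0.24,"z":-0.04,"turn":-0.81},{"x":0.31,"y":-0.255,"z":-0.03,"turn":-0.81},{"x":0.36,"y":-0.267,"z":-0.02,"turn":-0.81},{"x":0.36,"y":-0.267,"z":-0.02,"turn":-0.81},{"x":0.36,"y":-0.267,"z":-0.02,"turn":-0.81},{"x":0.36,"y":-0.267,"z":-0.02,"turn":-0.81}]' 0.05 15 
python3 - <<'E'
from h import *
import pickle
W=cal("wrist");w=imaging.read_camera("wrist")[:,:,::-1];cv2.imwrite("pics/w2.png",w);pickle.dump(W[0],open("w2.pkl","wb"))
cv2.imwrite("pics/w2b.png",cv2.resize(w,(768,576),interpolation=cv2.INTER_CUBIC));print(env.get_obs()['tool_pos'],env.get_obs()['tool_rot'])
E
```

```text
time_s: 1.7
tool_pos: [0.4765, -0.2213, 0.2617]
tool_rot: [180.0, 0.0, 68.3]
force: [0.5, -0.7, 0.3]
grip_width: 0.0498
grasp_force: 0.0
[ 0.47656894 -0.22126068  0.26182688] [1.79979804e+02 4.22760717e-02 6.83041873e+01]
```

View pics/w2b.png

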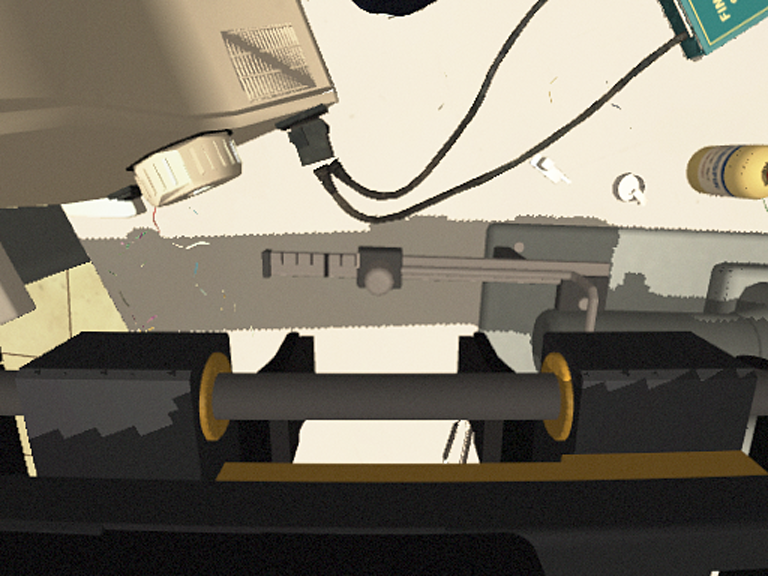

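w2b shows the rail end at (265,263), the broad mark at (326,264), the slide's front edge at x≈359, the slide spanning 359..402 × 247..290, and the knob top at (380,281).

```bash
python3 - <<'E'
from h import *
import pickle
c=pickle.load(open("w2.pkl","rb"));W=(c,R.from_euler('xyz',c['attitude'],degrees=True))
f=lambda u,v,z:onz(W,((u+.5)/1.5-.5,(v+.5)/1.5-.5),z)
E0=f(263,263,.075);M=f(326,264,.075);K=f(380,281,.115);SL=f(359,264,.08);B=f(520,270,.075)
print("end",E0,"mark",M,"knob",K,"slide edge",SL)
print("end-mark",np.linalg.norm(E0-M),"mark-edge",np.linalg.norm((M-SL)[:2]),"edge z.075",np.linalg.norm((M-f(359,264,.075))[:2]))
a=(B-E0);print("axis deg",np.degrees(np.arctan2(a[1],a[0])))
ax=np.array([np.cos(np.radians(-21.7)),np.sin(np.radians(-21.7))])
print("along axis from mark: knob",(K-M)[:2]@ax,"lat",(K-M)[:2]@[-ax[1],ax[0]])
o=env.get_obs();r=R.from_euler('xyz',o['tool_rot'],degrees=True)
print("tool shift to knob z.115",r.inv().apply(np.r_[K[:2],.115]-o['tool_pos']))
print("tool axes",r.as_matrix().round(3))
E
```

```text
end [ 0.39869183 -0.1918002   0.075     ] mark [ 0.43821396 -0.20828997  0.075     ] knob [ 0.47185131 -0.22385474  0.115     ] slide edge [ 0.45961958 -0.21567838  0.08      ]
end-mark 0.04282419860502274 mark-edge 0.022644843052586277 edge z.075 0.0223445415850246
axis deg -23.25048200122963
along axis from mark: knob 0.037008571961669845 lat -0.0020244305802519552
tool shift to knob z.115 [-0.00404596 -0.00347622  0.14682869]
tool axes [[ 0.37   0.929  0.   ]
 [ 0.929 -0.37  -0.001]
 [-0.001  0.    -1.   ]]
```

Knob is 37 mm behind the mark and the slide edge 22 mm, which agrees with the 15 mm knob offset, so the pull is 22 mm. Descend.

```bash
python3 -m crank '[{"x":-0.004,"y":-0.0035,"z":0.04,"turn":0},{"x":-0.004,"y":-0.0035,"z":0.08,"turn":0},{"x":-0.004,"y":-0.0035,"z":0.115,"turn":0},{"x":-0.004,"y":-0.0035,"z":0.135,"turn":0},{"x":-0.004,"y":-0.0035,"z":0.147,"turn":0},{"x":-0.004,"y":-0.0035,"z":0.147,"turn":0},{"x":-0.004,"y":-0.0035,"z":0.147,"turn":0}]' 0.05 15
python3 - <<'E'
from h import *
w=imaging.read_camera("wrist")[:,:,::-1]
cv2.imwrite("pics/w3.png",cv2.resize(w,(640,480)))
E
```

```text
time_s: 2.62
tool_pos: [0.4733, -0.2229, 0.1156]
tool_rot: [179.9, 0.0, 68.4]
force: [0.8, 0.2, -0.0]
grip_width: 0.0501
grasp_force: 0.0
```

View pics/w3.png

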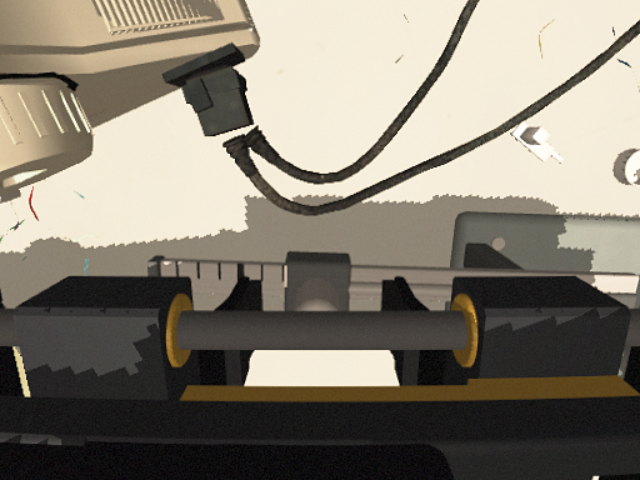

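The knob is centred between the open fingers (x≈318 against finger centre 322). Close.

```bash
python3 -m crank '[{"x":0,"y":0,"z":0,"turn":0},{"x":0,"y":0,"z":0,"turn":0},{"x":0,"y":0,"z":0,"turn":0},{"x":0,"y":0,"z":0,"turn":0}]' 0 15; python3 -c "
from cell import env;print(env.get_obs()['tool_pos'])"
```

```text
time_s: 3.18
tool_pos: [0.4724, -0.2222, 0.1145]
tool_rot: [-180.0, 0.0, 68.5]
force: [-3.0, 1.3, 1.8]
grip_width: 0.0175
grasp_force: 1.6
[ 0.472377   -0.22221061  0.11451818]
```

```bash
python3 -m crank '[{"x":0,"y":0,"z":0,"turn":0},{"x":0,"y":-0.004,"z":0,"turn":0},{"x":0,"y":-0.008,"z":0,"turn":0},{"x":0,"y":-0.012,"z":0,"turn":0},{"x":0,"y":-0.016,"z":0,"turn":0},{"x":0,"y":-0.019,"z":0,"turn":0},{"x":0,"y":-0.022,"z":0,"turn":0},{"x":0,"y":-0.022,"z":0,"turn":0},{"x":0,"y":-0.022,"z":0,"turn":0}]' 0 15
python3 - <<'E'
from h import *
import pickle
o=env.get_obs();print(o['tool_pos'])
W=cal("wrist");w=imaging.read_camera("wrist")[:,:,::-1];cv2.imwrite("pics/w4.png",w);pickle.dump(W[0],open("w4.pkl","wb"))
M=[.43821,-.20829,.075];print(proj(W,M)); p=o['tool_pos'];ax=np.array([.929,-.37]);print("tcp from mark",(p[:2]-M[:2])@ax)
E
```

```text
time_s: 4.3
tool_pos: [0.4522, -0.2135, 0.1146]
tool_rot: [-180.0, -0.0, 68.5]
force: [4.6, 2.0, -1.9]
grip_width: 0.0174
grasp_force: 15.0
[ 0.45224181 -0.21353907  0.11457865]
[231.20025574 224.60302034]
tcp from mark 0.014977707367020691
```

The knob axis is 15 mm behind the mark, as it should be. Let go, wait, lift and check.

```bash
python3 -m crank '[{"x":0,"y":-0.022,"z":0,"turn":0}]' 0.05 15 >/dev/null 2>&1 & wait; python3 -c "
from cell import env;o=env.get_obs();print(o['time_s'],o['tool_pos'],o['grip_width'],o['force'])"
```

```text
4.475 [ 0.43373025 -0.2060327   0.11501544] 0.02180995898854174 [ 6.82981187  1.98552647 -1.74715784]
```

That was my error. Shifts are relative to the current commanded pose, so the release row pulled the guide about 20 mm further out. I'll finish opening, see where the guide stands, and push it back.

```bash
python3 -m crank '[{"x":0,"y":0,"z":0,"turn":0},{"x":0,"y":0,"z":0,"turn":0},{"x":0,"y":0,"z":-0.04,"turn":0},{"x":0,"y":0,"z":-0.09,"turn":0},{"x":0,"y":0,"z":-0.147,"turn":0},{"x":0,"y":0,"z":-0.147,"turn":0},{"x":0,"y":0,"z":-0.147,"turn":0}]' 0.05 15
python3 - <<'E'
from h import *
import pickle
W=cal("wrist");w=imaging.read_camera("wrist")[:,:,::-1];cv2.imwrite("pics/w5.png",w);pickle.dump(W[0],open("w5.pkl","wb"))
print(env.get_obs()['tool_pos']);print(proj(W,[.43821,-.20829,.075]))
cv2.imwrite("pics/w5b.png",cv2.resize(w[140:240,140:300],(800,500),interpolation=cv2.INTER_CUBIC))
E
```

```text
time_s: 5.35
tool_pos: [0.4313, -0.2065, 0.2611]
tool_rot: [-179.9, 0.0, 68.4]
force: [0.1, 0.4, -0.4]
grip_width: 0.0501
grasp_force: 0.0
[ 0.4309304  -0.2062822   0.26026637]
[264.21351739 173.22436168]
```

View pics/w5b.png

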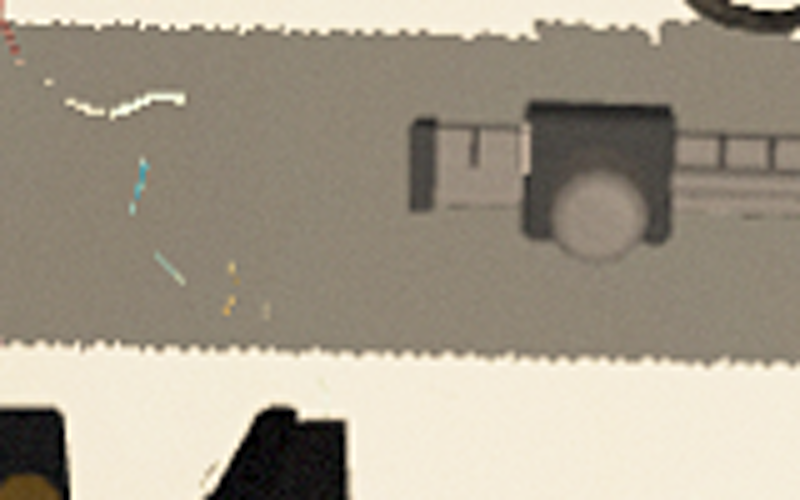

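w5b shows the slide's front edge at x≈524, past the hidden broad mark (≈621 by projection), and the knob top at (599,216). The guide was overdrawn about 20 mm.

```bash
python3 - <<'E'
from h import *
import pickle
c=pickle.load(open("w5.pkl","rb"));W=(c,R.from_euler('xyz',c['attitude'],degrees=True))
f=lambda u,v,z:onz(W,(140+(u+.5)/5-.5,140+(v+.5)/5-.5),z)
K=f(599,216,.115);M=np.array([.43821,-.20829,.075]);ax=np.array([.929,-.37])
o=env.get_obs();r=R.from_euler('xyz',o['tool_rot'],degrees=True)
print("end",f(412,165,.075),"knob",K,"along",(K-M)[:2]@ax,"edge",(f(524,160,.078)-M)[:2]@ax,"end",(f(412,160,.075)-M)[:2]@ax, "thin mark",(f(475,150,.075)-M)[:2]@ax)
print(r.inv().apply(np.r_[K[:2],.115]-o['tool_pos']))
E
```

```text
end [ 0.39877357 -0.1920298   0.075     ] knob [ 0.43324025 -0.20708167  0.115     ] along -0.005063982666308482 edge -0.019884363534437052 end -0.04262910820305264 thin mark -0.029869469171135817
[1.09489990e-04 2.83163943e-03 1.45259295e-01]
```

```bash
python3 -m crank '[{"x":0,"y":0.003,"z":0.05,"turn":0},{"x":0,"y":0.003,"z":0.1,"turn":0},{"x":0,"y":0.003,"z":0.13,"turn":0},{"x":0,"y":0.003,"z":0.145,"turn":0},{"x":0,"y":0.003,"z":0.145,"turn":0},{"x":0,"y":0.003,"z":0.145,"turn":0}]' 0.05 15
python3 -m crank '[{"x":0,"y":0,"z":0,"turn":0},{"x":0,"y":0,"z":0,"turn":0},{"x":0,"y":0,"z":0,"turn":0},{"x":0,"y":0,"z":0,"turn":0},{"x":0,"y":0,"z":0,"turn":0},{"x":0,"y":0,"z":0,"turn":0}]' 0 15
python3 -c "
from cell import env;import numpy as np
p=env.get_obs()['tool_pos'];print(p,(p[:2]-[.43821,-.20829])@[.929,-.37])"
```

```text
time_s: 6.15
tool_pos: [0.4353, -0.2076, 0.1176]
tool_rot: [179.9, 0.0, 68.5]
force: [0.3, -0.1, -0.3]
grip_width: 0.0499
grasp_force: 0.0
time_s: 6.9
tool_pos: [0.4344, -0.2073, 0.1167]
tool_rot: [-180.0, 0.0, 68.5]
force: [-1.3, 0.1, 2.3]
grip_width: 0.0173
grasp_force: 15.0
[ 0.43440424 -0.20729305  0.11666716] -0.0039044253149655467
```

```bash
python3 -m crank '[{"x":0,"y":0.004,"z":0,"turn":0},{"x":0,"y":0.008,"z":0,"turn":0},{"x":0,"y":0.012,"z":0,"turn":0},{"x":0,"y":0.016,"z":0,"turn":0},{"x":0,"y":0.0195,"z":0,"turn":0},{"x":0,"y":0.0195,"z":0,"turn":0},{"x":0,"y":0.0195,"z":0,"turn":0},{"x":0,"y":0.0195,"z":0,"turn":0}]' 0 15
python3 -c "
from cell import env;import numpy as np
p=env.get_obs()['tool_pos'];print(p,(p[:2]-[.43821,-.20829])@[.929,-.37])"
```

```text
time_s: 7.9
tool_pos: [0.4531, -0.2153, 0.1167]
tool_rot: [179.9, 0.1, 68.4]
force: [-0.4, -5.1, 0.5]
grip_width: 0.0172
grasp_force: 15.0
[ 0.4530874  -0.2153094   0.11668354] 0.016418280257084746
```

```bash
python3 -m crank '[{"x":0,"y":0,"z":0,"turn":0},{"x":0,"y":0,"z":0,"turn":0},{"x":0,"y":0,"z":0,"turn":0},{"x":0,"y":0,"z":-0.05,"turn":0},{"x":0,"y":0,"z":-0.1,"turn":0},{"x":0,"y":0,"z":-0.145,"turn":0},{"x":0,"y":0,"z":-0.16,"turn":0},{"x":0,"y":0,"z":-0.16,"turn":0}]' 0.05 15
python3 - <<'E'
from h import *
import pickle
W=cal("wrist");w=imaging.read_camera("wrist")[:,:,::-1];cv2.imwrite("pics/w6.png",w);pickle.dump(W[0],open("w6.pkl","wb"))
u,v=proj(W,[.43821,-.20829,.075]).round().astype(int);print(u,v)
cv2.imwrite("pics/w6b.png",cv2.resize(w[v-40:v+50,u-60:u+84],(800,500),interpolation=cv2.INTER_CUBIC))
E
```

```text
time_s: 8.9
tool_pos: [0.4531, -0.2143, 0.2769]
tool_rot: [179.9, 0.0, 68.5]
force: [-0.2, -0.6, -0.5]
grip_width: 0.0502
grasp_force: 0.0
242 171
```

View pics/w6b.png

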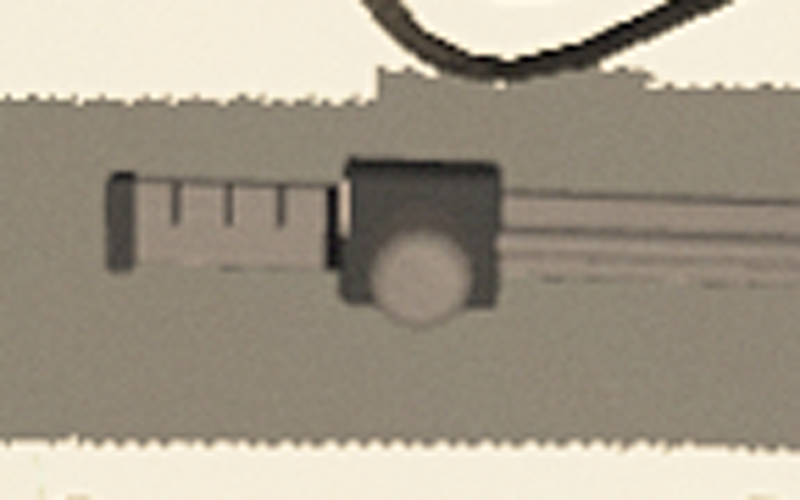

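w6b shows the broad mark at x≈332 (327..338) and the slide edge at 340..347, so it is about 2 mm short of the mark. Computing it exactly, plus the pad from this position.

```bash
python3 - <<'E'
from h import *
import pickle
c=pickle.load(open("w6.pkl","rb"));W=(c,R.from_euler('xyz',c['attitude'],degrees=True))
k=800/144
f=lambda u,v,z:onz(W,(182+(u+.5)/k-.5,131+(v+.5)/k-.5),z)
M=f(332.5,228,.075);ax=np.array([.929,-.37])
A=lambda p:(p-M)[:2]@ax
print("mark",M,"knob",A(f(421,277,.115)),"edge lo",A(f(340,290,.075)),A(f(340,290,.08)),"edge up",A(f(346,190,.075)),A(f(346,190,.085)),"thin",A(f(281,205,.075)),A(f(176,205,.075)))
o=env.get_obs();r=R.from_euler('xyz',o['tool_rot'],degrees=True);print(r.inv().apply(np.r_[f(421,277,.115)[:2],.115]-o['tool_pos']))
E
```

```text
mark [ 0.4377838  -0.20875535  0.075     ] knob 0.016782677891194694 edge lo 0.001346634365200851 0.0015590881730027522 edge up 0.0026123249745119066 0.0030005483359141385 thin -0.009743065184743858 -0.02969949205896695
[-0.00106081  0.00148882  0.16052498]
```

The guide stands 1.5–2 mm short of the mark, inside the 4 mm tolerance, let go and untouched, so I leave it. Next I look at the pad from beside it, at its known rest height of 0.239.

```bash
python3 -m crank '[{"x":-0.01,"y":0.005,"z":-0.04,"turn":0},{"x":-0.06,"y":0.03,"z":-0.055,"turn":0},{"x":-0.11,"y":0.05,"z":-0.055,"turn":0},{"x":-0.163,"y":0.072,"z":-0.055,"turn":0},{"x":-0.163,"y":0.072,"z":-0.055,"turn":0},{"x":-0.163,"y":0.072,"z":-0.055,"turn":0}]' 0 15
python3 - <<'E'
from h import *
import pickle
o=env.get_obs();W=cal("wrist");w=imaging.read_camera("wrist")[:,:,::-1];cv2.imwrite("pics/w7.png",w);pickle.dump(W[0],open("w7.pkl","wb"))
print(o['tool_pos'],o['qpos'])
P=[.478,-.346,.239];u0,v0=proj(W,P);print("pred",u0,v0)
g=w.max(2)
for t in(30,45,60,75):
    n,l,st,ce=cv2.connectedComponentsWithStats((g[:]<t).astype(np.uint8))
    for i in range(1,n):
        if 80<st[i,4]<9000 and abs(ce[i][0]-u0)<120 and abs(ce[i][1]-v0)<100:
            rr=cv2.minAreaRect(np.argwhere(l==i)[:,::-1].astype(np.float32));print(t,st[i],ce[i].round(1),[np.round(q,1) for q in rr],onz(W,ce[i],.239).round(4))
E
```

```text
time_s: 9.7
tool_pos: [0.4597, -0.3914, 0.3292]
tool_rot: [-179.8, -0.1, 68.5]
force: [1.4, -0.0, 0.0]
grip_width: 0.0024
grasp_force: 0.0
[ 0.4596954  -0.39138721  0.32915131] [ 54.94760917  12.52667392 -20.46905914  81.21303055   4.25815362
  87.26830638  13.19420742]
pred 257.97137219210407 132.86125972817882
30 [346  32  18  20  83] [357.9  41.2] [array([355. ,  41.9]), array([ 8.9, 24. ]), np.float64(58.0)] [ 0.5615 -0.314   0.239 ]
30 [234 132  45  30 810] [255.  148.2] [array([256.2, 146.8]), array([44.9, 26.8]), np.float64(3.8)] [ 0.4721 -0.3552  0.239 ]
45 [346  31  19  22  99] [357.8  41. ] [array([355.4,  42.1]), array([ 9., 27.]), np.float64(53.1)] [ 0.5615 -0.3138  0.239 ]
45 [ 234  127   46   50 1469] [256.6 143.9] [array([256.5, 151.5]), array([49., 45.]), np.float64(90.0)] [ 0.4743 -0.3528  0.239 ]
60 [346  31  19  22 112] [357.7  41.1] [array([355.4,  42.1]), array([ 9., 27.]), np.float64(53.1)] [ 0.5614 -0.3139  0.239 ]
60 [288  33  14   8  98] [293.7  36.3] [array([294.5,  36.5]), array([13.,  7.]), np.float64(0.0)] [ 0.5228 -0.296   0.239 ]
60 [ 234  127   46   55 1568] [256.8 144.3] [array([256.5, 154. ]), array([54., 45.]), np.float64(90.0)] [ 0.4743 -0.3531  0.239 ]
75 [345  30  21  23 131] [357.5  41.4] [array([355.5,  41.7]), array([10. , 28.8]), np.float64(56.3)] [ 0.5612 -0.314   0.239 ]
75 [288  32  14  10 107] [293.8  36.3] [array([294.2,  36.6]), array([13.1,  8.6]), np.float64(5.7)] [ 0.5229 -0.296   0.239 ]
75 [ 234  126   47   57 1603] [257.  144.5] [array([256.4, 154. ]), array([46.1, 55. ]), np.float64(1.6)] [ 0.4744 -0.3533  0.239 ]
```

```bash
python3 - <<'E'
from h import *
import pickle
c=pickle.load(open("w7.pkl","rb"));W=(c,R.from_euler('xyz',c['attitude'],degrees=True))
g=cv2.imread("pics/w7.png").max(2)
for v in range(120,186,3):print(v,' '.join('%3d'%x for x in g[v,224:300:3]))
E
```

```text
120 144 147 146 147 145 145 147 143 144 145 140 138 205 206 249 245 245 246 248 161 205 204 207 207 198 203
123 141 146 145 143 147 143 147 147 145 145 145 145 143 143 139 138 207 206 246 171 208 201 202 207 255 255
126 146 143 145 147 139  65 107 102 101 103 104 122 140 138 134 136 137 137 129  80 159 107 105 104 147 163
129 145 144 143 143  30  41  36  31  41  42  35  35  36  33  36  35  35  33  27  94 105 107 108 103 104 114
132 144 145 145 126  34  46  41  43  47  39  43  44  44  42  45  39  42  38  34  90 108 108 108 154 207 225
135 144 144 144 123  27  24  41  29  34  41  39  41  49  44  42  39  42  44  37  98 111 194 223 232 236 236
138 142 144 145 125  18  25  31  28  34  31  25  26  22  36  37  44  41  39  37 216 227 235 238 238 233 229
141 144 145 145 124  21  26  32  30  37  22  28  26  32  30  25  27  29  34  26 233 189 234 230 221 179 132
144 143 148 147 123  18  26  24  31  26  28  24  22  31  19  27  30  22  26  25 143 133 127 150 144 145 141
147 143 145 142 121  14  27  33  25  33  26  31  21  30  20  27  22  31  21  18 126 138 146 143 143 137 141
150 146 148 143 122 
[... 575 characters left out ...]
 146  27 147 147 137  41 145 144 142 147 143 144 147
168 142 145 143 142 144 145 144 143 141 146 141 146 141 144  43 146 141 132  70 145 145 145 144 143 141 145
171 231 180 136 137 144 143 141 144 143 143 145 143 143 122 114 140 142 105 112 140 145 145 143 143 144 146
174 246 246 249 251 253 177 136 143 141 142 141 144 144  49 144 144 147  99 126 144 145 143 145 145 146 146
177 244 246 246 247 246 246 248 248 251 203 170 139 145  34 148 146 147  59 138 145 145 144 145 142 145 144
180 245 244 245 245 246 245 245 246 246 244 246 247 233 129 142 144 140  28 148 145 146 148 144 145 146 142
183 246 246 246 245 246 246 246 246 246 245 245 247 202 211 144 144 138 128 146 145 147 144 145 142 142 148
```

The pad's top face is clear in the mask: columns 235..280, rows 127..161, matching 32 × 24 mm. Its centre is at about (0.475,-0.353). I'll turn a quarter so the body stays clear of the head, and hover 5 mm outward of the pad centre.

```bash
python3 -m crank '[{"x":0,"y":0,"z":0,"turn":-0.17},{"x":0.01,"y":-0.001,"z":0,"turn":-0.34},{"x":0.02,"y":-0.002,"z":0,"turn":-0.52},{"x":0.03,"y":-0.003,"z":0,"turn":-0.7},{"x":0.041,"y":-0.005,"z":0,"turn":-0.87},{"x":0.041,"y":-0.005,"z":0,"turn":-1.05},{"x":0.041,"y":-0.005,"z":0,"turn":-1.22},{"x":0.041,"y":-0.005,"z":0,"turn":-1.4},{"x":0.041,"y":-0.005,"z":0.02,"turn":-1.57},{"x":0.041,"y":-0.005,"z":0.04,"turn":-1.57},{"x":0.041,"y":-0.005,"z":0.05,"turn":-1.57},{"x":0.041,"y":-0.005,"z":0.05,"turn":-1.57}]' 0 20
python3 -c "
from cell import env
o=env.get_obs();print(o['tool_pos'],o['tool_rot'],o['qpos'],o['force'])"
```

```text
time_s: 11.25
tool_pos: [0.4702, -0.3514, 0.2811]
tool_rot: [180.0, -0.1, 158.5]
force: [-0.3, -0.5, 0.2]
grip_width: 0.0005
grasp_force: 0.0
[ 0.47016623 -0.3513987   0.28112021] [ 1.79995155e+02 -6.18363994e-02  1.58488102e+02] [ 60.04493226  11.9185224  -30.0995258   88.13713004   6.01409598
  81.62204206  98.08645057] [-0.27232734 -0.49986118  0.23834458]
```

```bash
python3 -m crank '[{"x":0,"y":0,"z":0.012,"turn":0},{"x":0,"y":0,"z":0.02,"turn":0},{"x":0,"y":0,"z":0.027,"turn":0},{"x":0,"y":0,"z":0.034,"turn":0},{"x":0,"y":0,"z":0.04,"turn":0},{"x":0,"y":0,"z":0.04,"turn":0}]' 0 20
```

```text
time_s: 12.0
tool_pos: [0.47, -0.3526, 0.2414]
tool_rot: [-180.0, -0.0, 158.4]
force: [-1.9, 0.4, 1.6]
grip_width: 0.0005
grasp_force: 0.6
```

```bash
python3 -m crank '[{"x":0,"y":0,"z":0.008,"turn":0},{"x":0,"y":0,"z":0.016,"turn":0},{"x":0,"y":0,"z":0.024,"turn":0},{"x":0,"y":0,"z":0.032,"turn":0},{"x":0,"y":0,"z":0.04,"turn":0},{"x":0,"y":0,"z":0.04,"turn":0},{"x":0,"y":0,"z":0.04,"turn":0}]' 0 20
python3 -m crank '[{"x":0,"y":0,"z":0.004,"turn":0},{"x":0,"y":0,"z":0.008,"turn":0},{"x":0,"y":0,"z":0.008,"turn":0}]' 0 20
python3 -m crank '[{"x":0,"y":0,"z":0.002,"turn":0},{"x":0,"y":0,"z":0.004,"turn":0},{"x":0,"y":0,"z":0.004,"turn":0}]' 0 20
```

```text
time_s: 12.88
tool_pos: [0.4698, -0.3526, 0.2019]
tool_rot: [-180.0, -0.0, 158.4]
force: [-3.8, 2.0, 8.0]
grip_width: 0.0007
grasp_force: 4.0
time_s: 13.25
tool_pos: [0.4708, -0.3529, 0.194]
tool_rot: [-180.0, 0.1, 158.4]
force: [-1.5, 0.4, 7.3]
grip_width: 0.0002
grasp_force: 3.4
time_s: 13.62
tool_pos: [0.4714, -0.3532, 0.1904]
tool_rot: [-179.9, 0.2, 158.4]
force: [-0.3, -0.6, 6.9]
grip_width: 0.0005
grasp_force: 3.1
```

```bash
python3 -m crank '[{"x":0,"y":0,"z":0.002,"turn":0},{"x":0,"y":0,"z":0.002,"turn":0},{"x":0,"y":0,"z":0.002,"turn":0}]' 0 20
python3 -m crank '[{"x":0,"y":0,"z":0.002,"turn":0},{"x":0,"y":0,"z":0.002,"turn":0},{"x":0,"y":0,"z":0.002,"turn":0}]' 0 20
python3 -m crank '[{"x":0,"y":0,"z":0.001,"turn":0},{"x":0,"y":0,"z":0.001,"turn":0},{"x":0,"y":0,"z":0.001,"turn":0}]' 0 20
```

```text
time_s: 14.0
tool_pos: [0.4717, -0.3533, 0.1889]
tool_rot: [-179.9, 0.2, 158.4]
force: [-0.7, -1.0, 7.7]
grip_width: 0.0002
grasp_force: 3.7
time_s: 14.38
tool_pos: [0.472, -0.3535, 0.1873]
tool_rot: [-179.9, 0.3, 158.4]
force: [0.7, 0.0, 9.3]
grip_width: 0.0008
grasp_force: 4.2
time_s: 14.75
tool_pos: [0.4722, -0.3535, 0.1864]
tool_rot: [-179.9, 0.3, 158.4]
force: [-0.0, 0.2, 8.8]
grip_width: 0.0002
grasp_force: 4.4
```

```bash
python3 -m crank '[{"x":0,"y":0,"z":0.002,"turn":0},{"x":0,"y":0,"z":0.002,"turn":0},{"x":0,"y":0,"z":0.002,"turn":0},{"x":0,"y":0,"z":0.002,"turn":0}]' 0 20
python3 - <<'E'
from h import *
S=cal("scene");b=imaging.read_camera("scene")[:,:,::-1];cv2.imwrite("pics/s9.png",b)
P=np.array([.475,-.353]);ax=np.array([.929,-.37]);y=np.array([.37,.929])
piv=P+ax*.1074
for j in (.445,.655,.70):
    a=j-.35;   # below level
    q=[]
    for s in(.099,.133):   # outer/inner ends at lower face and near side
        for h in(.0045,-.0045):
            xy=piv-ax*(s*np.cos(a)-(-h)*0+h*np.sin(a))-y*.012
            q.append(proj(S,np.r_[xy,.195-s*np.sin(a)+h*np.cos(a)]).round(1))
    print(j,*q)
u,v=225,195
g=b.max(2)
for r in range(188,212):print(r,' '.join('%3d'%x for x in g[r,204:244]))
E
```

```text
time_s: 15.25
tool_pos: [0.4726, -0.3537, 0.1847]
tool_rot: [-179.9, 0.4, 158.4]
force: [0.1, -0.1, 9.9]
grip_width: 0.0004
grasp_force: 4.4
0.445 [225.6 216.3] [226.2 218.7] [210.5 216.5] [211.2 219. ]
0.655 [227.6 221.9] [229.  224.2] [213.6 223.9] [215.  226.2]
0.7 [228.2 223. ] [229.8 225.3] [214.5 225.4] [216.1 227.7]
188  41  41  45  41  36  45  39  39  45  43  42  45  42  43  40  35  36  39  38  33  38  40  42  42  41  38  41  42  38  45  43  45  44  67 103 120 118 110 123 138
189  47  40  37  36  37  44  39  43  44  41  40  44  39  41  39  36  41  35  36  42  37  38  43  41  40  45  39  36  43  45  45  45  49  60  81  98 104 123 147 157
190  41  42  42  36  38  46  40  40  39  43  39  38  37  37  40  38  34  40  45  43  44  43  42  39  41  40  45  44  52  54  52  51  50  59  76  94 120 143 159 166
191  44  42  44  40  39  38  39  42  38  42  32  42  43  44  42  39  39  41  40  43  45  41  46  46  44  46  49  60  64  62  62  53  52  66  96 122 143 157 165 167
192  47  42  40  41  42  40  37  37  40  38  37  39  37  43  40  42  39  47  40  41  40  42  36  42  44  44  56  67  67
[... 2460 characters left out ...]
  70  70  76 109 138 146 151 150 148 143 125
208  61  63  58  61  60  61  58  60  59  57  58  58  60  61  55  60  56  56  61  61  60  54  54  57  59  57  61  64  63  66  70  81 118 149 162 162 161 160 154 135
209  59  60  61  62  59  60  58  55  59  58  59  56  59  57  59  60  60  55  59  59  55  58  59  53  62  63  60  57  61  69  71  91 121 151 162 166 161 158 144 129
210  57  58  60  63  57  61  59  62  59  57  60  60  58  63  57  61  59  58  57  58  61  61  59  61  72  76  66  60  64  80 102 115 138 157 165 159 148 139 124 110
211  58  62  59  61  59  60  60  59  63  59  57  62  58  58  60  58  57  60  58  56  61  61  58  65  76  82  74  64  80 108 134 145 153 162 163 148 132 116 107 103
```

```bash
python3 - <<'E'
import cv2
g=cv2.imread("pics/s9.png").max(2)
for r in range(210,236):print(r,' '.join('%3d'%x for x in g[r,204:240]))
E
```

```text
210  57  58  60  63  57  61  59  62  59  57  60  60  58  63  57  61  59  58  57  58  61  61  59  61  72  76  66  60  64  80 102 115 138 157 165 159
211  58  62  59  61  59  60  60  59  63  59  57  62  58  58  60  58  57  60  58  56  61  61  58  65  76  82  74  64  80 108 134 145 153 162 163 148
212  63  62  59  62  60  60  58  56  59  63  56  60  56  58  56  57  59  56  55  55  59  61  59  65  74  72  68  63  86 123 151 158 158 155 145 131
213  63  60  62  59  61  62  60  64  58  60  57  57  59  57  60  56  56  62  57  57  59  57  59  62  63  65  61  64  90 122 146 154 145 136 119 113
214  60  61  62  61  60  61  62  59  61  58  60  59  59  61  59  59  60  54  59  60  59  61  60  57  57  61  61  60  84 108 127 128 120 111 102 102
215  59  57  58  58  60  60  61  59  61  60  62  60  53  58  57  58  62  58  58  56  58  56  56  58  57  55  58  64  68  88 103 106 103 100 104 109
216  61  60  61  61  61  65  61  61  60  61  59  65  58  61  62  61  58  59  58  59  61  60  56  56  60  58  55  61  65  75  90 100 101 104 116 131
217  57  58  61  60  63  60  60  58  61  61  59  59  56  58  57 
[... 2047 characters left out ...]
  89  83  83  82  82  81  76  72  69  71  67  65  63  62  59  54  60  66  64  79 110 142 161 162 163 150 144
232 148 146 144 143 142 142 143 144 136 128 126 126 124 123 123 120 113 111 109 107 109 103 105 101 103 104 104 104 110 132 150 162 158 152 136 121
233 165 164 164 165 163 166 165 163 161 160 155 158 155 155 151 152 146 148 147 146 148 147 144 143 143 141 144 142 147 153 162 162 153 133 117  99
234 169 169 170 164 165 168 171 169 168 168 166 165 166 164 165 164 165 161 164 164 166 163 162 161 163 159 163 162 161 163 163 162 147 121 101  99
235 169 168 170 168 168 167 171 168 168 168 167 167 168 169 169 172 167 168 167 167 167 165 167 170 166 167 168 166 165 169 167 161 149 130 111  95
```

The gripper hides the pad in the scene view, so I check the pad's outer edge in the wrist view numerically.

```bash
python3 - <<'E'
from h import *
W=cal("wrist");b=imaging.read_camera("wrist")[:,:,::-1];cv2.imwrite("pics/w9.png",b)
P=np.array([.475,-.353]);ax=np.array([.929,-.37]);y=np.array([.37,.929])
piv=P+ax*.1074
for j in (.445,.55,.60,.655,.70):
    a=j-.35;s,h=.133,.0045
    print(j,[proj(W,np.r_[piv-ax*(s*np.cos(a)+h*np.sin(a))+y*k,.195-s*np.sin(a)+h*np.cos(a)]).round(1) for k in(-.012,.012)])
g=b.max(2)
for r in range(180,262,2):print(r,' '.join('%3d'%x for x in g[r,205:310:4]))
o=env.get_obs();print(o['force'],o['tool_pos'])
E
```

```text
0.445 [array([237.7, 210.5]), array([291.6, 210.6])]
0.55 [array([239.3, 204.7]), array([288.6, 204.8])]
0.6 [array([240. , 203.2]), array([287.4, 203.4])]
0.655 [array([240.8, 202.5]), array([286.1, 202.7])]
0.7 [array([241.3, 202.5]), array([285.2, 202.7])]
180 245 137 141 144 142 146 147 139 145 144 141 145 142 144 144 141 143 145 144 143 143 137 246 245 246 246 245
182 245 139 146 142 140 144 142 143 143 144 143 145 142 145 143 145 144 142 146 143 144 171 245 246 245 245 245
184 244 133 142 141 145 146 146 144 144 145 145 144 145 145 143 144 144 145 141 143 147 193 246 245 246 244 245
186 233 141 141 142 146 144 143 144 145 145 145 143 144 145 143 143 142 147 140 143 144 168 245 245 245 246 246
188  51  39 122 145 141 145 146 145 145 141 145 143 144 144 144 143 141 140 144 144 144 218 245 245 244 245 245
190  64  45  22  34 143 139 143 142 143 145 144 148 143 145 144 145 144 139 141 141 145 131 245 245 245 244 244
192 242  89  27  47 141 143 145 143 143 142 145 142 142 147 146 145 142 141 145 143 140 242 245 244 244 243 245
194 245 141 136  93  82 144 142 145 142 145 144 142 143 
[... 3127 characters left out ...]
  43  48  49  44  51  47  69 121  38  31  33  32  32  32  39  34
252  33  38  33  32  34  36  32  33 116  62  51  53  55  49  51  45  50  64 126  32  34  35  33  30  34  40  35
254  37  37  40  34  38  39  40  36 119  60  57  52  57  56  61  58  54  67 120  30  37  35  37  38  36  38  37
256  45  46  42  42  43  35  43  42 140  65  59  56  62  61  63  59  61  70 142  35  38  39  45  41  33  36  37
258  39  42  41  38  35  41  41  39 141  67  65  65  62  63  65  66  62  67 146  39  44  40  42  43  38  40  40
260  42  43  43  41  43  38  38  38 147  70  68  69  67  64  66  69  61  70 148  41  42  40  40  42  37  37  39
[ 1.53256591  0.36770877 10.80937111] [ 0.47257231 -0.35370464  0.1847185 ]
```

The pad's outer edge is 44 px wide at row 204. I predicted 45 px at 0.655 rad, 44 at 0.70 and 54 at the second click, so the lever is in the third click, held with about 10 N. Settle and hand in.

```bash
python3 -m crank '[{"x":0,"y":0,"z":0,"turn":0},{"x":0,"y":0,"z":0,"turn":0},{"x":0,"y":0,"z":0,"turn":0},{"x":0,"y":0,"z":0,"turn":0}]' && python3 -c "
from cell import env;print(env.sign_off())"
```

```text
time_s: 15.85
tool_pos: [0.4726, -0.3537, 0.1847]
tool_rot: [-179.9, 0.4, 158.4]
force: [0.5, -0.8, 9.3]
grip_width: 0.0002
grasp_force: 4.4
the job is handed in; nothing more can be done
None
```

The job is handed in: the edge guide is let go about 2 mm short of the broad mark (tolerance 4 mm, after I overdrew it by about 20 mm and pushed it back), and the lifter is held in its third click with about 9 N; the hand-in returned no verdict.

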